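# Lay the drained plaster mould halves on their backs

## Robot

A 6-joint arm with a two-finger parallel gripper is mounted at the origin on the work surface. World frame = base frame: x ahead of the robot, y to its left, z up, the work surface at z = 0. Lengths are in m, angles in rad, forces in N, time in s.
With the tool pointing down it reaches from about 0.35 to 0.875 m from the base axis. Payload 15.5 kg.
Tool frame: the origin (TCP) lies at the very end of the fingers, on their centre line; the grasp point (between the pads) lies env.hold_point_z behind it (env.hold_point_z is the distance from the TCP to the grasp point, in m); z points along the fingers, y is the line along which they close (so a half turn about z gives the same grasp; the last joint's range is limited). The gripper opens to 85 mm and grips with 20 to 120 N. Pads are 22 mm wide; open, the fingers measure 114 mm over their backs; the gripper's body (76 mm by 85 mm) begins 54 mm behind the grasp point. The pads swing forward as they close: fully open they stand 13 mm farther back than shut.
Start: joints at [1.103, 0.494, 1.345, -0, 1.302, -0.096], TCP at [0.227, 0.582, 0.231] pointing down, gripper open.
Joint ranges: [-2.91, 2.91], [-0.82, 2.16], [0.22, 2.67], [-1.22, 4.37], [0.12, 2.79], [-3.08, 3.08]. Speed limits (rad/s): [1.89, 1.89, 2.57, 3.01, 3.01, 3.01].

## Interface

Orientations are given as a unit quaternion [w, x, y, z].
In Python, from station import env gives the robot as it stands.
- The arm moves only by the tool move_arm, never from a script. Its argument "moves" is a list that holds one entry, the list of rows, each a list of 4 numbers: the shift along the tool's x, y, z in m, then the turn about the tool's z in degrees. A call has 1 to 12 rows; each row shifts and turns the commanded pose from where the row before left it, along the tool's axes as they then stand; what a row does not reach is not made up. A row lasts 1/10 s, in which the tool goes at most 50 mm and 8.59 degrees, less where a joint would pass 70% of its speed; a pose out of reach is approached as far as the arm can. A call with a gripper value outside its range is refused whole. "jaw" is the closure, from 0 (fully open) to 1 (shut), set as the call begins (left out, the last holds). The fingers move at their own pace and stop on an object; "force" is the grip in N (left out, the last holds). Time passes only in rows, so rows that do not move let the fingers close. It gives the time, the measured TCP pose, the force, the opening and the grip force at its end, in the units of the state.
- env.read_state(): the state, without advancing time (a new reading comes with each control period).
- env.read_camera(name): name is "side" or "top" or "wrist"; returns (picture, depth): 400x640x3 uint8, red, green, blue; 400x640 float32, m along the optical axis (not along the pixel's ray), 0 where there is no reading.
- env.camera_info(name): a dict with "K" (3x3 intrinsics, pixels), "D" ([k1, k2, p1, p2, k3] as OpenCV has them; the pictures are not rectified), "world_to_cam" (4x4, takes a point from world to camera coordinates). Camera axes: x right, y up, looking along -z (the intrinsics and any distortion apply to the point x, -y, -z); pixel columns grow to the right and rows downward; lengths in m; the calibration is good to about 2 mm. A picture is of the moment at which its call begins: read the wrist's pose just before it. camera_info takes no time and is no camera call; for the wrist camera it gives the pose at the moment of the call.
- env.close_job(): hands the job in; it is judged then, once.
The state is a dict: "clock": time; "qpos": joint angles; "joint_vel": joint speeds; "joint_efforts": joint torques, N m; "tcp_pos": TCP position; "eef_rot": TCP orientation; "ft_force": force on the tool from outside, world axes, zero at the start; "wrist_torque": the same for the moment, N m; "gripper_width": finger opening in m; "grasp_force": force on a finger pad.
Only numpy, scipy, OpenCV 4.12 (cv2) and the standard library are available. Lean on these libraries where they do the work, as an engineer would, in place of code of your own. Each camera call takes 0.05 s, during which the arm holds its last target. There are 200 camera calls.

## Task

The two halves of the plaster mould have drained standing on end. Tip each one over backwards onto the mat, right where it stands, by steadily pushing its top edge with the fingertips, so that both lie flat on their backs with the hollow side up. Do not grip, lift, strike or shove the halves along, and leave everything else on the bench as it is.

Things in the scene. Friction and masses are not known exactly. Their poses are not given: they have to be found in the camera images.
- mat: black rubber bench mat, 400 x 600 mm, 12 mm thick, fixed to the bench; origin = centre of its underside on the bench (z = 0), its upper face 12 mm above; own x is its short side. The halves stand left and right on it, one with its hollow roughly towards the robot and one with its hollow roughly away from it; either may be on the left
- half_keys: plaster mould half, a white block 56 mm thick (own x), 130 wide (own y), 120 high (own z), about 0.6 kg; 4 round buttons on the hollow face. Starts standing on the mat; origin = centre of its underside, own z up. The hollow (imprint of half a bust, up to 29 mm deep, open below) is in the face that looks along own -x, under a solid rim 22 mm high; the own +x face is the plain flat back
- half_keys_heel (a point): middle of the lower back edge of half_keys (28 mm along its own +x from its origin): the edge about which it tips. Pushed near its top it falls over by itself once it leans about 25 degrees (top moved about 50 mm); pushed low it slides. On the mat's upper face at the start and at the end
- half_sockets: plaster mould half, a white block 56 mm thick (own x), 130 wide (own y), 120 high (own z), about 0.6 kg; 4 round dimples in the hollow face. Starts standing on the mat; origin = centre of its underside, own z up. The hollow (imprint of half a bust, up to 29 mm deep, open below) is in the face that looks along own -x, under a solid rim 22 mm high; the own +x face is the plain flat back
- half_sockets_heel (a point): middle of the lower back edge of half_sockets (28 mm along its own +x from its origin): the edge about which it tips. Pushed near its top it falls over by itself once it leans about 25 degrees (top moved about 50 mm); pushed low it slides. On the mat's upper face at the start and at the end
- jar: closed glass jar with a white cap, 48 mm across, 62 mm high, standing on the mat between the halves; origin at its underside; leave alone
- modelling_tool: small flat boxwood and steel modelling tool, 130 x 11 x 8 mm, lying on the mat between the halves; origin under its middle, own x along it; leave alone
- bust: small plaster bust, the cast from the mould, 98 mm high, 74 mm over the shoulders, standing on the bench left of the mat; origin at its underside; leave alone
- tape_roll: roll of masking tape lying flat on the bench left of the mat, 100 mm across, 24 mm high; leave alone
- sealant: standing sealant cartridge, 47 mm across, 276 mm high with its red nozzle, right of the mat; origin at its underside; leave alone
- spray_can: standing spray can, 51 mm across, 176 mm high, right of the mat; origin at its underside; leave alone
There are look-alikes about, which are no part of the job. Leave any green look-alike of the half_keys alone. What is shaped like the half_sockets but blue is not meant.

How it is judged:
At the end, for the whole second after the job is handed in: both halves lie at rest on their backs on the mat, hollow side up (within 0.10 rad of level), each lower back edge within 60 mm of where it began and within 10 mm of the mat's upper face; every other loose thing within 25 mm of its start (angle between each of half_keys, half_sockets's own x axis and vertical above 3.0416 rad and height (world z) of each of half_keys_heel, half_sockets_heel below 0.022 m and distance of each of half_keys_heel, half_sockets_heel from where it was at the start of the episode below 0.06 m and linear speed of each of half_keys, half_sockets below 0.02 m/s and angular speed of each of half_keys, half_sockets below 0.1 rad/s and distance of each of jar, modelling_tool, bust, tape_roll, sealant, spray_can from where it was at the start of the episode below 0.025 m); the robot touches nothing.
It fails at once if a mould half is lifted: its lower back edge is more than 25 mm above the mat (height (world z) of any of half_keys_heel, half_sockets_heel above 0.037 m).
It fails at once if a mould half is shoved along or carried: its lower back edge is more than 60 mm from where it began (distance of any of half_keys_heel, half_sockets_heel from where it was at the start of the episode above 0.06 m).
It fails at once if a mould half is gripped or struck: the fingers press on it with more than 30 N in all (contact force between the fingers and half_keys above 30 N or contact force between the fingers and half_sockets above 30 N).
It fails at once if another loose thing on the bench is moved more than 25 mm (distance of any of jar, modelling_tool, bust, tape_roll, sealant, spray_can from where it was at the start of the episode above 0.025 m).
It also fails if it takes over 45 s, if anything falls off the work surface, if the arm or the gripper's body presses on something with over 40 N, if the wrist force passes 120 N, or if a joint passes its speed limit or range.

## Working session

There is one attempt and no reset: what is moved stays moved. The work goes in short steps, Python scripts to look and compute and a tool call to move; the robot and the scene stay as the last step left them, time stands still between calls to the robot, and variables do not carry over. Pictures are saved under pics/ and viewed, at most 10 in all, crops included, and the job is handed in when it is done.

Besides the shell and the picture viewer there is one more tool, called after ">>>" as name(argument=value, ...), one argument or row to a line, values as JSON. move_arm: Moves the arm, as the interface text tells. Its arguments: {"type":"object","properties":{"moves":{"type":"array","items":{"type":"array","items":{"type":"array","items":{"type":"number"}}}},"jaw":{"type":"number"},"force":{"type":"number"}},"required":["moves"]}

```bash
mkdir -p pics
cat > h.py <<'E'
import numpy as np, cv2
from station import env
def snap(n,f):
    info=env.camera_info(n); p,d=env.read_camera(n)
    cv2.imwrite(f'pics/{f}.png',p[:,:,::-1]); np.savez(f'pics/{f}.npz',p=p,d=d,**{k:np.array(info[k]) for k in('K','D','world_to_cam')})
def cloud(f):
    z=np.load(f'pics/{f}.npz'); d=z['d']; h,w=d.shape
    u,v=np.meshgrid(np.arange(w),np.arange(h))
    n=cv2.undistortPoints(np.stack([u,v],-1).reshape(-1,1,2).astype(np.float64),z['K'],z['D']).reshape(h,w,2)
    c=np.stack([n[...,0]*d,-n[...,1]*d,-d,np.ones_like(d)],-1)
    return z['p'],(c@np.linalg.inv(z['world_to_cam']).T)[...,:3],d
E
python3 -c "
from h import *
snap('top','t0');snap('side','s0')
s=env.read_state();print(s['tcp_pos'],s['eef_rot'],env.hold_point_z,s['clock'])"
```

```text
[0.22690208 0.58202238 0.23077347] [-1.45386628e-04  1.84821914e-01  9.82771884e-01 -5.13847933e-04] 0.0187 0.1
```

View pics/t0.png

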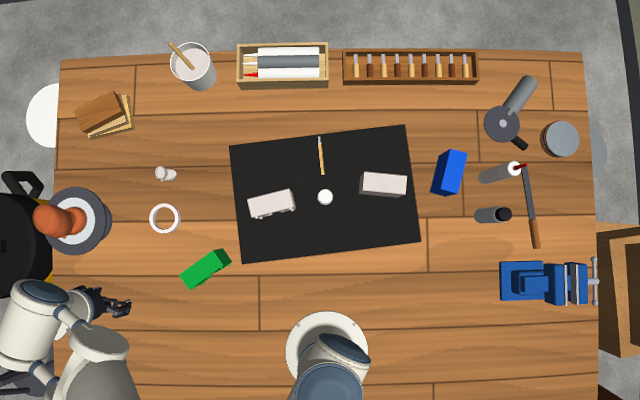

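View pics/s0.png

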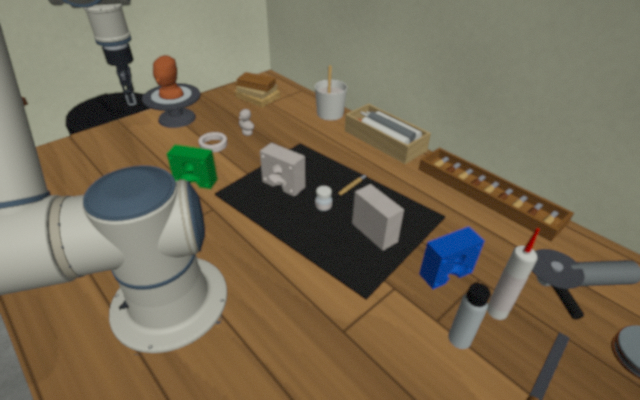

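Candidates: white block at top (271,204) with buttons facing the robot is half_keys. White block at (384,184) with its plain back to the robot is half_sockets. Green (205,268) and blue (448,173) are look-alikes to leave alone. Other things: jar (325,197), tool (321,155), bust (165,173), tape (164,218), sealant (500,172), can (493,214). I'll measure the two white tops and check them in a crop.

```bash
python3 -c "
from h import *
p,X,d=cloud('t0')
for n,(a,b,c,e) in dict(keys=(235,180,305,230),sock=(345,160,420,210)).items():
    m=np.zeros(d.shape,bool);m[b:e,a:c]=1
    m&=(X[...,2]>.122)&(X[...,2]<.145)
    q=X[m];(r)=cv2.minAreaRect((q[:,:2]*1000).astype(np.float32));print(n,m.sum(),np.median(q[:,2]),r,cv2.boxPoints(r).round().tolist())
for n,(u,v) in dict(jar=(325,197),tool=(321,155),tool2=(322,172)).items(): print(n,X[v,u])
a=cv2.resize(cv2.imread('pics/t0.png')[160:230,235:425],None,fx=4,fy=4,interpolation=2)
b=cv2.resize(cv2.imread('pics/s0.png')[130:260,245:435],None,fx=4,fy=2.4,interpolation=2)
cv2.imwrite('pics/c0.png',np.vstack([a,b]))
"
```

```text
keys 815 0.13049747730235306 ((480.2452697753906, 164.14195251464844), (59.452083587646484, 130.64332580566406), 12.774816513061523) [[437.0, 221.0], [466.0, 94.0], [524.0, 107.0], [495.0, 234.0]]
sock 820 0.13056031777486832 ((537.1427001953125, -181.56813049316406), (131.70950317382812, 56.67538833618164), 83.82127380371094) [[502.0, -244.0], [558.0, -250.0], [572.0, -119.0], [516.0, -113.0]]
jar [ 0.50170885 -0.00296896  0.07547965]
tool [0.40939549 0.01596839 1.27480975]
tool2 [0.58885083 0.00471031 0.01978126]
```

View pics/c0.png

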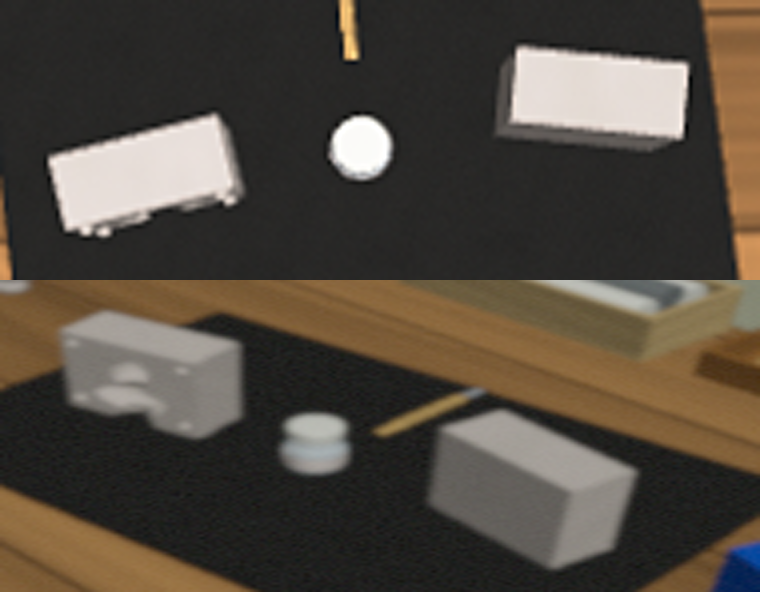

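The crop confirms it: the left white block has round buttons and its hollow faces the robot (half_keys). The right one has a plain back facing the robot (half_sockets). First I turn the tool and travel to stand off in front of half_keys with the fingers shut.

>>> move_arm(
  moves=[
    [[0,0,0,-8.5],[0,0,0,-8.5],[0,0,0,-8.5],[0,0,0,-8.5],[-0.004,-0.023,0,0],[-0.004,-0.023,0,0],[-0.004,-0.023,0,0],[-0.004,-0.023,0,0],[-0.004,-0.023,0,0],[-0.004,-0.023,0,0],[-0.004,-0.023,0,0],[-0.004,-0.023,0,0]],
  ],
  jaw=1,
)

```text
clock: 1.3
tcp_pos: [0.2989, 0.4088, 0.2311]
eef_rot: [-0.0, -0.111, 0.994, -0.0]
ft_force: [0.7, -0.1, -0.1]
gripper_width: -0.0002
grasp_force: 0.0
```

>>> move_arm(
  moves=[
    [[-0.004,-0.023,0,0],[-0.004,-0.023,0,0],[-0.004,-0.023,0,0],[-0.004,-0.023,0,0],[-0.004,-0.023,0,0],[-0.004,-0.023,0,0],[-0.004,-0.023,0,0],[-0.004,-0.023,0,0],[-0.004,-0.023,0,0],[-0.004,-0.023,0,0],[-0.004,-0.023,0,0],[-0.004,-0.023,0,0]],
  ],
)

```text
clock: 2.5
tcp_pos: [0.4063, 0.1502, 0.2312]
eef_rot: [-0.0, -0.111, 0.994, -0.0]
ft_force: [-0.0, -0.2, 0.3]
gripper_width: -0.0
grasp_force: 0.0
```

```bash
cat > st.py <<'E'
from h import *
from scipy.spatial.transform import Rotation as R
import sys
s=env.read_state();q=s['eef_rot'];M=R.from_quat([q[1],q[2],q[3],q[0]]).as_matrix()
print(s['clock'],s['tcp_pos'],np.degrees(np.arctan2(M[1,0],M[0,0])),s['gripper_width'],s['ft_force'],s['qpos'])
t=np.array([float(a) for a in sys.argv[1:4]])
if len(t): print('tool delta',M.T@(t-s['tcp_pos']))
E
python3 st.py .411 .148 .20
```

```text
2.5 [0.40632505 0.15018481 0.23118423] -167.30510294471947 -3.527038945787256e-05 [-0.0124544 -0.1969777  0.3241528] [ 2.16016957e-01  2.24703579e-01  1.79118235e+00  7.56075851e-06
  1.12598484e+00 -1.57635037e+00]
tool delta [-0.0040892  -0.00315902  0.03118307]
```

>>> move_arm(
  moves=[
    [[0,-0.003,0.02,0],[0,0,0.02,0],[0,0,0.02,0],[0,0,0.02,0],[0,0,0.015,0],[0,0,0.01,0],[0,0,0.005,0],[-0.008,0,0,0],[-0.008,0,0,0],[-0.006,0,0,0],[-0.004,0,0,0],[0,0,0,0]],
  ],
)

```text
clock: 3.7
tcp_pos: [0.4331, 0.1541, 0.1215]
eef_rot: [0.0, -0.111, 0.994, 0.0]
ft_force: [0.6, -0.7, 0.1]
gripper_width: 0.0003
grasp_force: 0.0
```

>>> move_arm(
  moves=[
    [[-0.002,0,0,0],[-0.002,0,0,0],[-0.002,0,0,0],[-0.002,0,0,0],[-0.002,0,0,0],[0,0,0,0]],
  ],
)

```text
clock: 4.3
tcp_pos: [0.4423, 0.1562, 0.1213]
eef_rot: [0.0, -0.111, 0.994, 0.0]
ft_force: [0.4, 0.1, 0.8]
gripper_width: -0.0
grasp_force: 0.0
```

```bash
python3 -c "
from h import *
snap('side','s1')
cv2.imwrite('pics/c1.png',cv2.resize(cv2.imread('pics/s1.png')[100:250,180:400],None,fx=3,fy=3))"; python3 st.py
```

```text
4.35 [0.44207502 0.15614733 0.1212556 ] -167.30187462263228 6.280471241888682e-06 [-0.62306001  0.03918832 -0.30731074] [ 2.12062204e-01  4.35977005e-01  1.84969557e+00  1.23664651e-05
  8.55895434e-01 -1.58036633e+00]
```

View pics/c1.png

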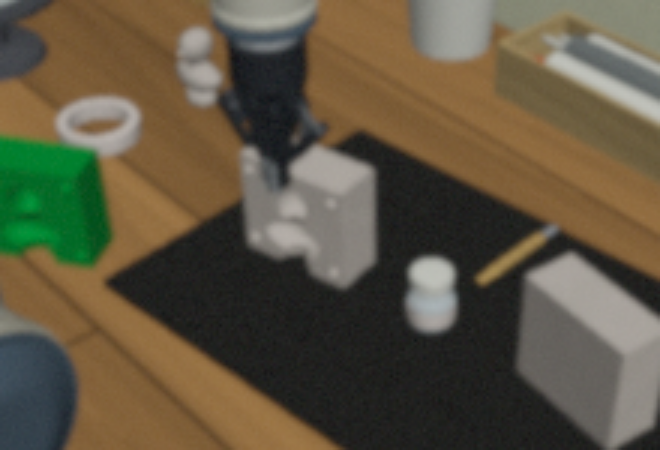

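The crop shows the shut fingertips (278,180) at the middle of half_keys' top rim, above the hollow and just about touching. I push on slowly, following the arc of the tip.

>>> move_arm(
  moves=[
    [[-0.002,0,0,0],[-0.002,0,0,0],[-0.002,0,0,0],[-0.002,0,-0.001,0],[-0.002,0,-0.001,0],[-0.002,0,-0.001,0],[-0.002,0,-0.001,0]],
  ],
)

```text
clock: 5.05
tcp_pos: [0.4558, 0.1592, 0.1254]
eef_rot: [0.0, -0.111, 0.994, 0.0]
ft_force: [-1.3, -0.9, 0.1]
gripper_width: -0.0
grasp_force: 0.4
```

>>> move_arm(
  moves=[
    [[-0.003,0,-0.001,0],[-0.003,0,-0.001,0],[-0.003,0,-0.001,0],[-0.003,0,-0.001,0],[-0.003,0,-0.001,0],[-0.003,0,-0.001,0],[-0.003,0,-0.001,0],[-0.003,0,-0.001,0]],
  ],
)

```text
clock: 5.85
tcp_pos: [0.4794, 0.1645, 0.1334]
eef_rot: [0.0, -0.111, 0.994, 0.0]
ft_force: [1.1, 0.4, -0.2]
gripper_width: -0.0001
grasp_force: 0.1
```

```bash
python3 -c "
from h import *
snap('side','s2')
cv2.imwrite('pics/c2.png',cv2.resize(cv2.imread('pics/s2.png')[100:250,180:400],None,fx=3,fy=3))"; python3 st.py
```

```text
5.9 [0.4799618  0.16463389 0.13355065] -167.30572442884446 -0.0002448984842864927 [ 0.59266341 -0.14609659  0.07210849] [ 2.12708618e-01  4.58400686e-01  1.74740090e+00 -1.52054663e-06
  9.34969565e-01 -1.57964371e+00]
```

View pics/c2.png

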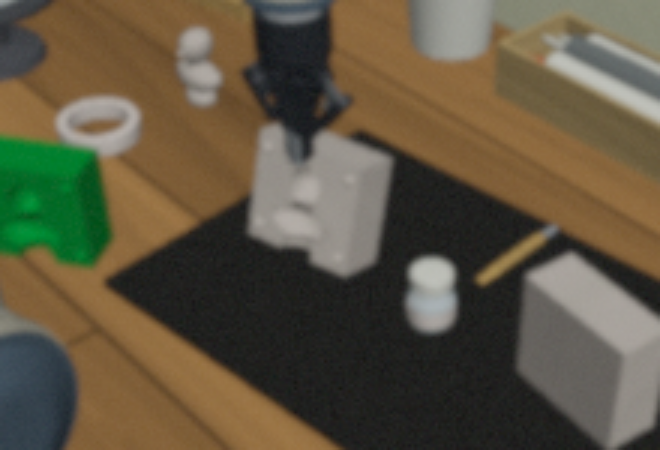

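The half leans back nicely about its heel (front lower edge off the mat at (270,245)), with the fingertips on the rim at (300,155). I continue until it falls.

>>> move_arm(
  moves=[
    [[-0.003,0,0,0],[-0.003,0,0,0],[-0.003,0,0,0],[-0.003,0,0,0],[-0.003,0,0,0],[-0.003,0,0,0],[-0.003,0,0,0],[-0.003,0,0,0],[0,0,0,0],[0,0,0,0],[0,0,0,0]],
  ],
)

```text
clock: 7.0
tcp_pos: [0.5023, 0.1697, 0.1333]
eef_rot: [-0.0, -0.111, 0.994, -0.0]
ft_force: [0.4, -0.0, -0.1]
gripper_width: 0.0001
grasp_force: 0.0
```

```bash
python3 -c "
from h import *
snap('side','s3');snap('top','t3')
cv2.imwrite('pics/c3.png',cv2.resize(cv2.imread('pics/s3.png')[100:250,180:400],None,fx=3,fy=3))
p,X,d=cloud('s3')
for u,v in((310,165),(280,185),(300,180),(290,155)): print(u,v,X[v,u])
"; python3 st.py .60 -.10 .20
```

```text
310 165 [0.57214329 0.1303503  0.06570276]
280 185 [0.47548923 0.16869583 0.01103096]
300 180 [0.54181968 0.1460701  0.01073125]
290 155 [0.55939591 0.21676011 0.06624636]
7.1 [0.50233274 0.16972052 0.13326893] -167.30308627068413 0.00017535222113545824 [-0.205915    0.21720653  0.82860865] [ 2.13184709e-01  4.85082087e-01  1.69222946e+00 -7.01516240e-06
  9.64404584e-01 -1.57921057e+00]
tool delta [-0.03598784 -0.28459184 -0.06673417]
```

View pics/c3.png

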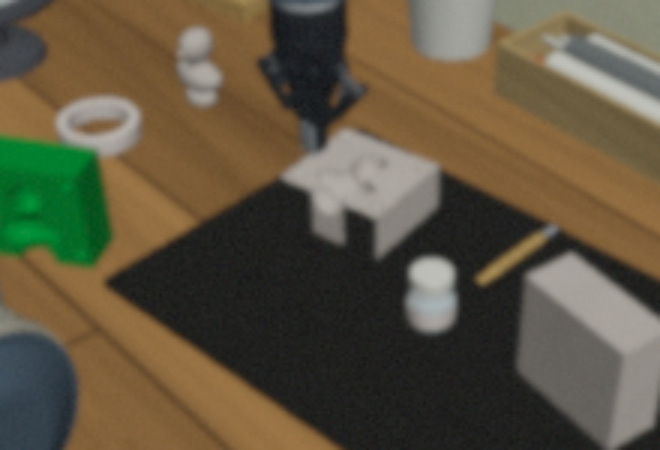

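half_keys lies flat on its back, hollow up (crop (360,190), upper face z≈0.066). Next I raise the tool, turn it 19° and travel to the far side of half_sockets.

>>> move_arm(
  moves=[
    [[0,0,-0.025,0],[0,0,-0.025,0],[0,0,-0.025,6.3],[0,0,0,6.3],[0,0,0,6.2],[-0.009,-0.0216,0,0],[-0.009,-0.0216,0,0],[-0.009,-0.0216,0,0],[-0.009,-0.0216,0,0],[-0.009,-0.0216,0,0],[-0.009,-0.0216,0,0],[-0.009,-0.0216,0,0]],
  ],
)

```text
clock: 8.3
tcp_pos: [0.5491, 0.0117, 0.2083]
eef_rot: [-0.0, 0.053, 0.999, -0.0]
ft_force: [0.3, -0.4, -0.4]
gripper_width: 0.0001
grasp_force: 0.0
```

>>> move_arm(
  moves=[
    [[-0.009,-0.0216,0,0],[-0.009,-0.0216,0,0],[-0.009,-0.0216,0,0],[-0.009,-0.0216,0,0],[-0.009,-0.0216,0,0],[-0.009,-0.0216,0,0],[-0.009,-0.0216,0,0],[-0.009,-0.0216,0,0],[-0.009,-0.0216,0,0],[0,0,0,0]],
  ],
)

```text
clock: 9.3
tcp_pos: [0.6094, -0.1917, 0.2081]
eef_rot: [0.0, 0.054, 0.999, -0.0]
ft_force: [-0.2, 0.3, 0.2]
gripper_width: -0.0001
grasp_force: 0.0
```

```bash
python3 st.py .6097 -.1894 .121
```

```text
9.3 [ 0.60939262 -0.19168076  0.20805302] 173.78882638143327 -0.00011907611931898226 [-0.15998258  0.2651504   0.19996625] [-3.97905484e-01  5.34245849e-01  1.33851516e+00 -5.40860029e-04
  1.26815352e+00 -1.86013518e+00]
tool delta [-1.50628738e-05  2.36055374e-03  8.70514327e-02]
```

>>> move_arm(
  moves=[
    [[0,0.002,0.02,0],[0,0,0.02,0],[0,0,0.02,0],[0,0,0.015,0],[0,0,0.008,0],[0,0,0.004,0],[0.008,0,0,0],[0.006,0,0,0],[0.005,0,0,0],[0.004,0,0,0],[0,0,0,0]],
  ],
)

```text
clock: 10.4
tcp_pos: [0.5858, -0.1848, 0.1217]
eef_rot: [0.0, 0.053, 0.999, -0.0]
ft_force: [-0.2, 0.6, -0.2]
gripper_width: 0.0001
grasp_force: 0.0
```

>>> move_arm(
  moves=[
    [[0.002,0,0,0],[0.002,0,0,0],[0.002,0,0,0],[0.002,0,0,0],[0.002,0,0,0],[0.002,0,0,0],[0.002,0,0,0],[0.002,0,-0.001,0],[0.002,0,-0.001,0],[0.002,0,-0.001,0],[0.002,0,-0.001,0]],
  ],
)

```text
clock: 11.5
tcp_pos: [0.5641, -0.1824, 0.1253]
eef_rot: [-0.0, 0.053, 0.999, 0.0]
ft_force: [1.3, -0.4, -0.2]
gripper_width: -0.0001
grasp_force: 0.2
```

```bash
python3 -c "
from h import *
snap('side','s4')
cv2.imwrite('pics/c4.png',cv2.resize(cv2.imread('pics/s4.png')[110:270,270:490],None,fx=3,fy=3))"; python3 st.py
```

```text
11.55 [ 0.56390955 -0.18238337  0.12547436] 173.89361639703512 -8.736512336332548e-05 [0.36409072 0.06411596 0.20976375] [-4.13515786e-01  5.67740591e-01  1.54395099e+00 -5.03363243e-05
  1.03010481e+00 -1.87770970e+00]
```

View pics/c4.png

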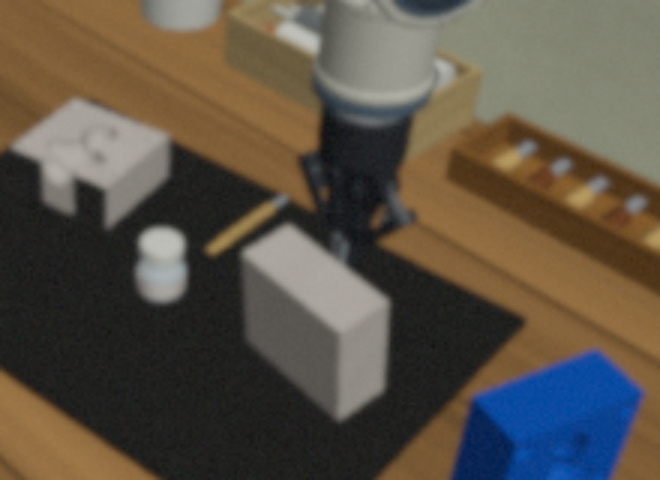

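The fingertips (342,245) sit behind half_sockets' top rim at mid-width, and the block (315,320) leans slightly towards the robot. I go on along the arc.

>>> move_arm(
  moves=[
    [[0.003,0,-0.001,0],[0.003,0,-0.001,0],[0.003,0,-0.001,0],[0.003,0,-0.001,0],[0.003,0,-0.001,0],[0.003,0,-0.001,0],[0.003,0,-0.001,0],[0.003,0,-0.001,0],[0.003,0,0,0],[0.003,0,0,0]],
  ],
)

```text
clock: 12.55
tcp_pos: [0.5343, -0.1792, 0.1333]
eef_rot: [0.0, 0.053, 0.999, -0.0]
ft_force: [-0.6, 0.0, -0.2]
gripper_width: 0.0006
grasp_force: 0.0
```

>>> move_arm(
  moves=[
    [[0.003,0,0,0],[0.003,0,0,0],[0.003,0,0,0],[0.003,0,0,0],[0.003,0,0,0],[0.003,0,0,0],[0,0,0,0],[0,0,0,0],[0,0,0,0],[0,0,0,0]],
  ],
)

```text
clock: 13.55
tcp_pos: [0.5167, -0.1773, 0.1332]
eef_rot: [-0.0, 0.053, 0.999, -0.0]
ft_force: [1.0, 0.2, -0.2]
gripper_width: -0.0002
grasp_force: 0.0
```

```bash
python3 -c "
from h import *
snap('side','s5')
cv2.imwrite('pics/c5.png',cv2.resize(cv2.imread('pics/s5.png')[110:270,270:490],None,fx=3,fy=3))"; python3 st.py
```

```text
13.6 [ 0.51675951 -0.17734167  0.13326888] 173.89857366135192 -0.0002952764121930049 [ 0.31893693 -0.01879926  0.1389045 ] [-4.39879729e-01  5.03472252e-01  1.65316900e+00 -2.58296124e-05
  9.84853326e-01 -1.90417179e+00]
```

View pics/c5.png

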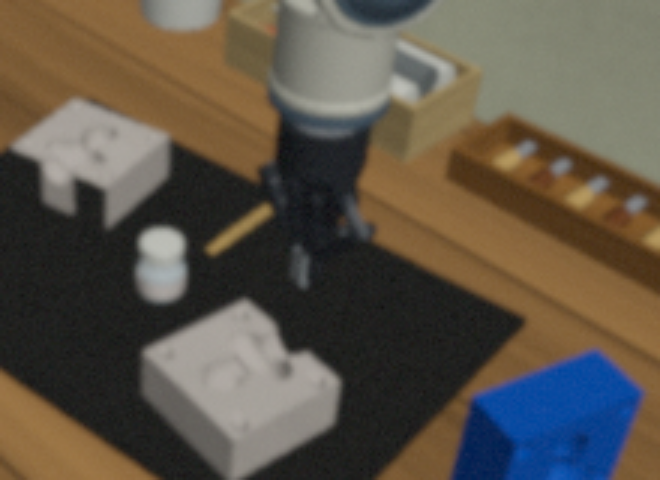

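Both halves lie flat with the hollow side up: half_keys at (90,155), half_sockets at (240,385). The fingers are clear in the air, and the jar and modelling tool are unmoved. I raise the tool and hand in.

>>> move_arm(
  moves=[
    [[0,0,-0.02,0],[0,0,-0.02,0],[0,0,-0.02,0],[0,0,0,0],[0,0,0,0]],
  ],
)

```text
clock: 14.1
tcp_pos: [0.5168, -0.1773, 0.1934]
eef_rot: [0.0, 0.053, 0.999, -0.0]
ft_force: [0.1, 0.0, -0.9]
gripper_width: -0.0005
grasp_force: 0.0
```

```bash
python3 -c "
from station import env
print(env.close_job())"
```

```text
the job is handed in; nothing more can be done
None
```

Both mould halves were tipped onto their backs with the hollow side up, nothing else was seen to move, and the job was handed in at about 14 s; no verdict came back.

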